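# Close up a glass strip panel in its jig and lock the batten with the toggle clamp

### The job

Push the wooden batten of the layout jig with your fingertips until the five foiled glass strips lie closed up tight, without gaps, against the far fence; push on the wood, not on the glass. Then push the clamp's green lever over and down, past its dead point, until it snaps into lock and the rubber pad holds the batten down on the board. Only push, lift nothing, and leave the things round the jig where they are.

Things in the scene. Friction and masses are not known exactly. Their poses are not given: they have to be found in the camera images.
- jig: Layout jig fixed to the bench: plywood board 222 x 236 mm, 12 mm thick, with paper pattern, aluminium fences 7 mm high and a steel toggle clamp. Origin on the bench top; board top at z = 12 mm. Its x points away from the robot, along the row of strips; its y to the left, from the glass (row centre line y = -90 mm) to the clamp, which moves in the plane x = 0.
- fence_face (a point): Middle of the far fence's inner face, on the board: jig x = +107, y = -90 mm. A side fence bounds the row on the right (jig y = -122 mm) from x = +27 to +107 mm.
- clamp_pivot (a point): Pivot of the clamp's bar: jig x = 0, y = +5 mm, 36 mm above the bench. The clamp is 48 mm wide (x) and screwed to the board from y = -4 to +42 mm. The bar starts raised 50 degrees towards the glass, its end at about y = -40 mm, 115 mm above the bench; locked it lies level, its pad at y = -57 mm on the batten.
- batten: Loose beech batten, 28 (its x) x 110 (its y) x 18 mm high, 60 to 130 g, lying on the board between robot and strips, nearly parallel to them; origin at the centre of its underside. It starts 31 to 43 mm short of home; with all strips touching its centre is at jig x = 0, y about -85 mm. A steel wear plate on top, 28 mm from its middle, shows where the clamp's pad lands.
- batten_center (a point): Centre of the batten, half-way up (9 mm above the board).
- strip_1: Loose foiled glass strip number 1 of 5 counted from the far fence, 18.6 mm (its x, along the row) x 57 to 61 mm (its y) x 4 mm thick, lying flat on the board; origin under its centre. The strips start with gaps of a few mm.
- strip_2: Loose foiled glass strip number 2 of 5 counted from the far fence, 18.6 mm (its x, along the row) x 57 to 61 mm (its y) x 4 mm thick, lying flat on the board; origin under its centre. The strips start with gaps of a few mm.
- strip_3: Loose foiled glass strip number 3 of 5 counted from the far fence, 18.6 mm (its x, along the row) x 57 to 61 mm (its y) x 4 mm thick, lying flat on the board; origin under its centre. The strips start with gaps of a few mm.
- strip_4: Loose foiled glass strip number 4 of 5 counted from the far fence, 18.6 mm (its x, along the row) x 57 to 61 mm (its y) x 4 mm thick, lying flat on the board; origin under its centre. The strips start with gaps of a few mm.
- strip_5: Loose foiled glass strip number 5 of 5 counted from the far fence, 18.6 mm (its x, along the row) x 57 to 61 mm (its y) x 4 mm thick, lying flat on the board; origin under its centre. The strips start with gaps of a few mm.
- clamp_handle (a joint): Angle of the lever against the bar: 0 = open as found (lever leaning outwards, to jig +y, 62 degrees above level), 1.82 = dead point, 1.94 = locked on its stop, lever level. As the lever goes over and down, the bar comes down. Friction holds it while the pad is in the air; then the rubber pushes it back until the dead point, and on to its stop after it. It takes 1 to 5 N at the grip.
- grip_top (a point): Point on the upper face of the lever's green grip, 12 mm short of its end; grip 62 mm long, 16 wide (jig x), 13 thick. To lock, it runs in the plane jig x = 0 as (jig y, height over bench, lever slope): (62, 106 mm, 62 deg), (72, 106, 54), (80, 107, 47), (86, 105, 41), (92, 101, 32), (99, 90, 20), (103, 80, 11), locked (107, 64, 0).
- clamp_pad: Black rubber cap, 17 mm across, under the end of the clamp's bar; origin at the centre of its lower face. It yields 9 N per mm, about 20 N at the dead point.
- burnisher: Bystander: loose wooden burnishing fid, 150 mm long, lying on the bench; leave it.
- foil_roll: Bystander: loose flat roll of copper foil, 92 mm across, 9 mm high, lying left of the jig; leave it.
- tin: Bystander: loose round grey tin, 52 mm across, 34 mm high, standing beyond the left end of the jig; leave it.
Things that resemble listed ones, but are neither listed nor needed, are in the scene too. Leave any pink or purple look-alike of the strip_5 alone.

How it is judged:
On the way, in this order (a step that is already met when the one before it is completed fails the run):
1. the batten has closed the row up against the far fence (x of batten_center in the frame of jig between -0.003 and 0.004 m and angle between the x axis of batten and the x axis of jig, either way round below 0.05 rad), for 0.2 s.
2. the lever is over its dead point and locked, with the pad pressing on the batten (all of step 1 and y of batten_center in the frame of jig between -0.1 and -0.07 m and value of joint clamp_handle above 1.88 rad and contact force between clamp_pad and batten above 6 N), for 0.2 s.
At the end, for the whole second after the job is handed in: The batten is within 3 mm of home (strips touching, at most 3 mm of gap in the whole row), square to the jig within 0.05 rad and at rest; the five strips lie flat in the row; the lever is locked (joint above 1.88) and the pad presses on the batten with over 6 N (all of step 2 and linear speed of batten below 0.01 m/s and z of each of strip_1, strip_2, strip_3, strip_4, strip_5 in the frame of jig below 0.0138 m and angle between each of strip_1, strip_2, strip_3, strip_4, strip_5's own z axis and vertical below 0.06 rad and y of strip_1 in the frame of jig between -0.105 and -0.075 m and y of strip_2 in the frame of jig between -0.105 and -0.075 m and y of strip_3 in the frame of jig between -0.105 and -0.075 m and y of strip_4 in the frame of jig between -0.105 and -0.075 m and y of strip_5 in the frame of jig between -0.105 and -0.075 m).
It fails at once if the batten or a strip is lifted off the board or tipped up (z of batten_center in the frame of jig above 0.029 m or angle between batten's own z axis and vertical above 0.3 rad or z of any of strip_1, strip_2, strip_3, strip_4, strip_5 in the frame of jig above 0.024 m).
It fails at once if the fingers push on the glass (contact force between the fingers and strip_1 above 2 N or contact force between the fingers and strip_2 above 2 N or contact force between the fingers and strip_3 above 2 N or contact force between the fingers and strip_4 above 2 N or contact force between the fingers and strip_5 above 2 N).
It fails at once if one of the things round the jig is moved by more than 25 mm (distance of any of burnisher, foil_roll, tin from where it was at the start of the episode above 0.025 m).
It also fails if it takes over 48 s, if anything falls off the work surface, if the arm or the gripper's body presses on something with over 40 N, if the wrist force passes 120 N, or if a joint passes its speed limit or range.

### The arm

A 7-joint arm with a two-finger parallel gripper is mounted at the origin on a cart in front of the work surface, level with it; the furniture and walls round the work are solid. World frame = base frame: x ahead of the robot, y to its left, z up, the work surface at z = 0. Lengths are in m, angles in rad, forces in N, time in s.
With the tool pointing down it reaches from about 0.4 to 0.85 m from the base axis. Payload 10.4 kg.
Tool frame: the origin (TCP) lies midway between the tips of the shut fingers; the grasp point (between the pads) lies 19 mm behind it (bot.pinch_z is the distance from the TCP to the grasp point, in m); x points along the fingers, z is the direction in which the jaws open and shut, and the axes are right-handed (so a half turn about x gives the same grasp; the last joint's range is limited). The gripper opens to 85 mm and grips with 20 to 120 N. Pads are 22 mm wide; open, the fingers measure 114 mm over their backs; the gripper's body (76 mm by 85 mm) begins 54 mm behind the grasp point. The pads swing forward as they close: fully open they stand 13 mm farther back than shut.
Start: joints at [1.21, 0.332, -0.065, 1.46, 0.022, 1.35, -0.088], TCP at [0.207, -0.59, 0.231] pointing down, gripper open.
Joint ranges: [-2.6, 2.6], [-0.5, 2.12], [-1.47, 1.34], [0.16, 2.42], [-1.27, 4.41], [0.06, 2.06], [-2.6, 2.6]. Speed limits (rad/s): [2.22, 2.22, 2.79, 2.79, 3.14, 3.14, 3.14].

### API

Orientations are given as a rotation vector (axis times angle).
In Python, from cell import bot gives the robot as it stands.
- The arm moves only by the shell command python3 -m jog 'ROWS' [FORCE]. ROWS is JSON, a list of rows, each a list of 7 numbers: the closure in counts, from 0 (fully open) to 255 (shut), then the shift along the tool's x, y, z in mm, then the turn, a rotation vector about the tool's x, y, z in rad. In form: [[jaw, dx, dy, dz, rx, ry, rz], ...]. A call has 1 to 5 rows; each row shifts and turns the commanded pose from where the row before left it, along the tool's axes as they then stand; what a row does not reach is not made up. A row lasts 1/8 s, in which the tool goes at most 62.5 mm and 10.7 degrees, less where a joint would pass 70% of its speed; a pose out of reach is approached as far as the arm can. A call with a gripper value outside its range is refused whole. The fingers move at their own pace and stop on an object; FORCE is the grip in N (left out, the last holds). Time passes only in rows, so rows that do not move let the fingers close. It gives the time, the measured TCP pose, the force and the opening at its end, in the units of the state.
- bot.state(): the state, without advancing time (a new reading comes with each control period).
- bot.read_camera(name): name is "side" or "top"; returns a dict with "frame" (400x640x3 uint8, blue, green, red), "depth" (400x640 float32, m along the optical axis (not along the pixel's ray), 0 where there is no reading), "mtx" (3x3 intrinsics, pixels), "extrinsics" (4x4, takes a point from world to camera coordinates). Camera axes: x right, y up, looking along -z (the intrinsics and any distortion apply to the point x, -y, -z); pixel columns grow to the right and rows downward; lengths in m; the calibration is good to about 2 mm. A picture is of the moment at which its call begins.
- bot.hand_in(): hands the job in, once; it reports no verdict.
The state is a dict: "time": time; "qpos": joint angles; "joint_vel": joint speeds; "joint_efforts": joint torques, N m; "ee_pos": TCP position; "eef_rot": TCP orientation; "ft_force": force on the tool from outside, world axes, zero at the start; "torque": the same for the moment, N m; "opening": opening from 0.0 (shut) to 1.0 (fully open).
Only numpy, scipy, OpenCV 4.12 (cv2) and the standard library are available. Lean on these libraries where they do the work, as an engineer would, in place of code of your own. Each camera call takes 0.05 s, during which the arm holds its last target.

## Working session

There is one attempt and no reset: what is moved stays moved. The work goes in short steps, Python scripts to look and compute and a shell command to move; the robot and the scene stay as the last step left them, time stands still between calls to the robot, and variables do not carry over. Pictures are saved under pics/ and viewed, and the job is handed in when it is done.

```bash
ls; mkdir -p pics; python3 - <<'E'
from cell import bot
import cv2,numpy as np
s=bot.state();print({k:np.round(v,3) for k,v in s.items()}, bot.pinch_z)
for n in("top","side"):
    c=bot.read_camera(n);cv2.imwrite(f"pics/{n}0.png",c["frame"]);print(n,c["mtx"].round(1).tolist(),c["extrinsics"].round(3).tolist())
    np.savez(f"{n}0.npz",**c)
E
```

```text
pics
{'time': np.float64(0.0), 'qpos': array([ 1.21 ,  0.333, -0.065,  1.461,  0.022,  1.35 , -0.089]), 'joint_vel': array([ 0.001,  0.001,  0.   ,  0.002, -0.001,  0.   ,  0.   ]), 'joint_efforts': array([ 0.0000e+00, -6.2544e+01,  4.9000e-02, -3.9161e+01,  1.6000e-02,
        1.0000e-02,  0.0000e+00]), 'ee_pos': array([ 0.207, -0.589,  0.23 ]), 'eef_rot': array([ 0.958,  1.352, -0.956]), 'ft_force': array([ 0.608, -0.298, -0.246]), 'torque': array([-0.032, -0.01 , -0.038]), 'opening': np.float64(1.004)} 0.0187
top [[439.0, 0.0, 316.4], [0.0, 439.0, 199.5], [0.0, 0.0, 1.0]] [[0.014, -1.0, -0.009, 0.252], [0.994, 0.013, 0.107, -0.63], [-0.107, -0.011, 0.994, -0.892], [0.0, 0.0, 0.0, 1.0]]
side [[407.4, 0.0, 311.7], [0.0, 407.4, 208.9], [0.0, 0.0, 1.0]] [[-0.996, -0.081, 0.021, 0.608], [0.052, -0.402, 0.914, -0.009], [-0.066, 0.912, 0.404, -1.096], [0.0, 0.0, 0.0, 1.0]]
```

View pics/top0.png

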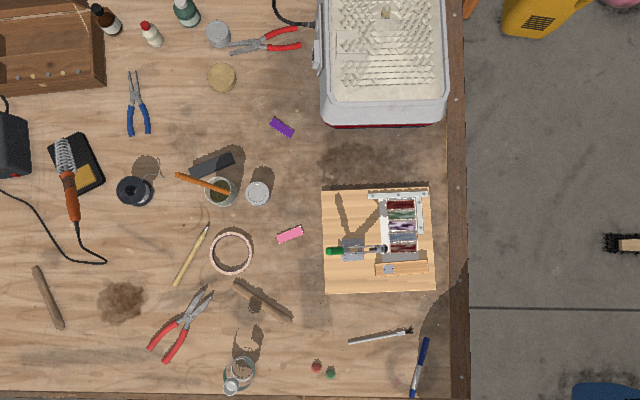

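View pics/side0.png

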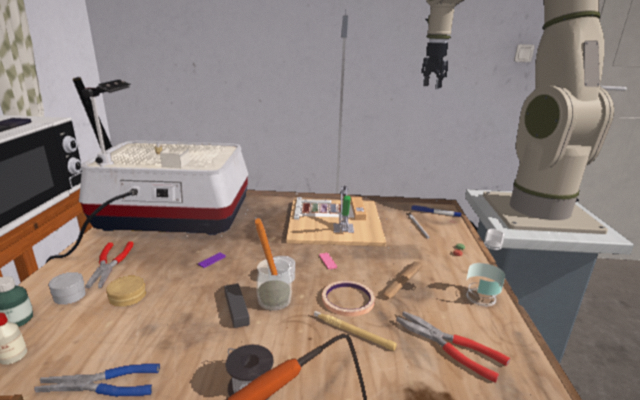

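The top view shows the jig at px (322–436, 186–294): strips around (402,225), batten at (401,268), and the clamp with its green grip at (335,251). The pink (289,234) and purple (281,127) look-alikes lie off the jig. I'll enlarge this area.

```bash
cat > h.py <<'E'
import numpy as np,cv2
def ray(c,u,v):
    K=c["mtx"];E=c["extrinsics"];R=E[:3,:3];t=E[:3,3]
    d=np.array([(u-K[0,2])/K[0,0],-(v-K[1,2])/K[1,1],-1.]);o=-R.T@t
    return o,R.T@d
def atz(c,u,v,z):
    o,d=ray(c,u,v);return o+d*(z-o[2])/d[2]
def proj(c,p):
    p=np.atleast_2d(p);q=p@c["extrinsics"][:3,:3].T+c["extrinsics"][:3,3]
    K=c["mtx"];return np.c_[K[0,2]+K[0,0]*q[:,0]/-q[:,2],K[1,2]-K[1,1]*q[:,1]/-q[:,2]]
def crop(c,x0,y0,x1,y1,s,fn):
    cv2.imwrite(fn,cv2.resize(c["frame"][y0:y1,x0:x1],None,fx=s,fy=s,interpolation=cv2.INTER_CUBIC))
E
python3 - <<'E'
import numpy as np;from h import *
crop(np.load("top0.npz"),315,175,445,300,4.6,"pics/t1.png")
crop(np.load("side0.npz"),275,180,395,255,6,"pics/s1.png")
E
```

```text
(no output)
```

View pics/t1.png

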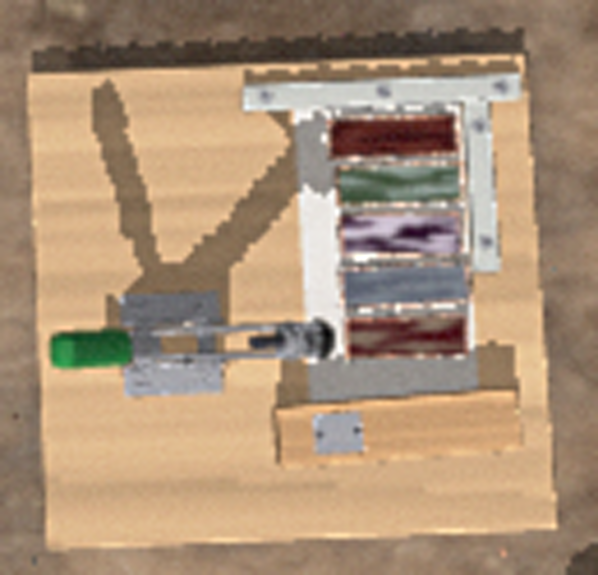

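View pics/s1.png

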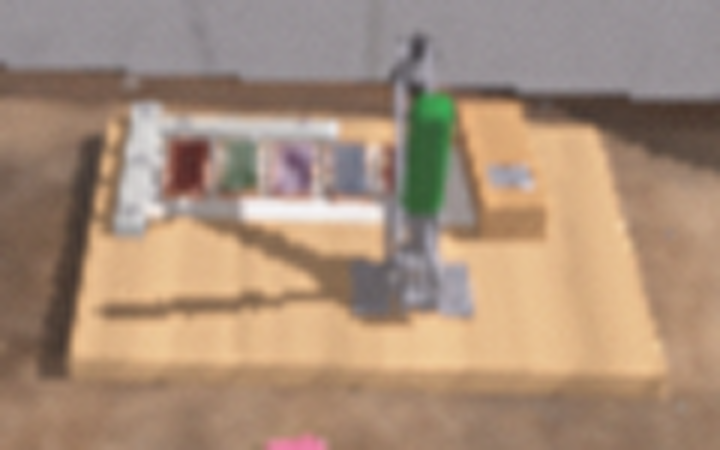

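```bash
cat >> h.py <<'E'
def uv(px,py,x0=315,y0=175,s=4.6): return x0+(px+.5)/s-.5, y0+(py+.5)/s-.5
E
python3 - <<'E'
import numpy as np;from h import *
c=np.load("top0.npz")
P=[atz(c,*uv(*p),.012) for p in[(28,73),(523,56),(556,527),(47,548)]]
for p in P:print(p.round(4))
print([round(float(np.linalg.norm(P[i]-P[(i+1)%4])),4) for i in range(4)])
for i,j in[(0,1),(1,2),(3,2),(0,3)]:
    d=P[i]-P[j];print(np.degrees(np.arctan2(d[1],d[0])))
# details
for n,p,z in [("fenceInnerL",(300,108),.019),("fenceInnerR",(463,104),.019),("sidefence far",(467,110),.019),("sidefence near",(474,270),.019),
 ("bat TL",(278,408),.030),("bat TR",(518,391),.030),("batBL",(280,466),.03),("batBR",(520,446),.03),("plateC",(339,433),.03),("clampTL",(121,293),.014),("clampBR",(222,393),.014),("clampTR",(220,291),.014),("clampBL",(126,396),.014),("gripEnd",(52,350),.11),("gripin",(130,350),.07)]:
    print(n,atz(c,*uv(*p),z).round(4))
E
```

```text
[0.6487 0.2519 0.012 ]
[0.6598 0.0189 0.012 ]
[0.4417 0.0067 0.012 ]
[0.4287 0.2403 0.012 ]
[0.2332, 0.2184, 0.2339, 0.2203]
92.7145396406675
3.2075086378314466
93.17994558167204
3.0138047855340395
fenceInnerL [0.633  0.1248 0.019 ]
fenceInnerR [0.6358 0.0489 0.019 ]
sidefence far [0.6331 0.047  0.019 ]
sidefence near [0.5587 0.0446 0.019 ]
bat TL [0.4946 0.1364 0.03  ]
bat TR [0.5038 0.0276 0.03  ]
batBL [0.4686 0.1355 0.03  ]
batBR [0.4791 0.0271 0.03  ]
plateC [0.4838 0.1088 0.03  ]
clampTL [0.5459 0.2073 0.014 ]
clampBR [0.5005 0.1603 0.014 ]
clampTR [0.5475 0.1613 0.014 ]
clampBL [0.4985 0.2046 0.014 ]
gripEnd [0.52   0.2402 0.11  ]
gripin [0.5201 0.2058 0.07  ]
```

Jig pose is found: yaw about 3°, origin about (0.524, 0.164). The batten is about 42 mm short and turned about 2°. Next I work out the move to a spot behind the batten, with the jaws half open along jig y.

```bash
cat >> h.py <<'E'
from scipy.spatial.transform import Rotation as Ro
YAW=.0527;O=np.array([.5238,.1644,0])
J=Ro.from_euler('z',YAW)
def w(x,y,z): return O+J.apply(np.array([x,y,z])/1000.)
def tj(p): return J.inv().apply(np.asarray(p)-O)*1000
def plan(x,y,z,zax=(0,1,0)):
    """target in jig mm, tool down, tool z along zax(jig)"""
    from cell import bot
    s=bot.state();R=Ro.from_rotvec(s["eef_rot"])
    X=np.array([0,0,-1.]);Z=np.array(zax,float);Y=np.cross(Z,X)
    T=J*Ro.from_matrix(np.c_[X,Y,Z])
    d=R.inv().apply(w(x,y,z)-s["ee_pos"])*1000
    print("t",round(float(s["time"]),2),"jig",tj(s["ee_pos"]).round(1),"F jig",J.inv().apply(s["ft_force"]).round(1),"op",round(float(s["opening"]),2))
    print("shift tool mm",d.round(1),"turn",(R.inv()*T).as_rotvec().round(3),"tool axes in jig:\n",(J.inv()*R).as_matrix().round(3))
E
python3 - <<'E'
from h import *
plan(-90,-100,120,(0,1,0)); plan(-90,-100,120,(0,-1,0))
E
```

```text
t 0.1 jig [-356.1 -736.   230.6] F jig [-0.3  0.3 -1. ] op 1.0
shift tool mm [ 111.3  434.2 -535.4] turn [-2.857e+00 -0.000e+00 -2.000e-03] tool axes in jig:
 [[-0.     0.96   0.281]
 [ 0.001  0.281 -0.96 ]
 [-1.    -0.    -0.001]]
t 0.1 jig [-356.1 -736.   230.6] F jig [-0.3  0.3 -1. ] op 1.0
shift tool mm [ 111.3  434.2 -535.4] turn [ 0.285 -0.001  0.   ] tool axes in jig:
 [[-0.     0.96   0.281]
 [ 0.001  0.281 -0.96 ]
 [-1.    -0.    -0.001]]
```

```bash
python3 -m jog '[[128,0,0,0,0.15,0,0],[128,0,0,0,0.135,0,0],[128,0,35,-50,0,0,0],[128,0,35,-50,0,0,0],[128,0,35,-50,0,0,0]]' 20; python3 -m jog '[[128,0,35,-50,0,0,0],[128,0,35,-50,0,0,0],[128,0,25,-50,0,0,0],[128,0,25,-50,0,0,0],[128,0,20,-50,0,0,0]]'; python3 -c "
from h import *
plan(-90,-100,120,(0,-1,0))"
```

```text
time: 0.72
ee_pos: [0.3048, -0.4325, 0.231]
eef_rot: [1.17, 1.234, -1.17]
ft_force: [0.7, -1.0, -0.2]
opening: 0.5
time: 1.35
ee_pos: [0.4311, -0.1754, 0.2311]
eef_rot: [1.17, 1.234, -1.17]
ft_force: [0.4, -1.1, 0.3]
opening: 0.499
t 1.35 jig [-110.5 -334.4  231.1] F jig [ 0.3 -1.1  0.3] op 0.5
shift tool mm [ 111.1   20.6 -234.4] turn [0. 0. 0.] tool axes in jig:
 [[-0.  1.  0.]
 [-0.  0. -1.]
 [-1. -0.  0.]]
```

```bash
python3 -m jog '[[128,0,5,-50,0,0,0],[128,0,5,-50,0,0,0],[128,20,5,-50,0,0,0],[128,45,5,-50,0,0,0],[128,46,0,-34,0,0,0]]';python3 -m jog '[[128,40,0,0,0,0,0],[128,40,0,0,0,0,0],[128,0,0,0,0,0,0]]'; python3 - <<'E'
from h import *
from cell import bot
plan(-90,-100,18,(0,-1,0))
for n,b in(("top",(315,175,445,300)),("side",(260,130,400,255))):
    c=bot.read_camera(n);crop(c,*b,4.6,f"pics/{n}2.png")
E
```

```text
time: 1.98
ee_pos: [0.4383, 0.0557, 0.1229]
eef_rot: [1.17, 1.233, -1.168]
ft_force: [1.4, -0.7, -0.1]
opening: 0.499
time: 2.35
ee_pos: [0.4358, 0.0537, 0.0415]
eef_rot: [1.168, 1.239, -1.174]
ft_force: [-0.5, -0.6, 0.7]
opening: 0.5
t 2.35 jig [ -93.7 -105.9   41.5] F jig [-0.5 -0.6  0.7] op 0.5
shift tool mm [23.5  3.8 -5.9] turn [ 0.001 -0.001  0.006] tool axes in jig:
 [[-0.006  1.     0.001]
 [ 0.001  0.001 -1.   ]
 [-1.    -0.006 -0.001]]
```

View pics/top2.png

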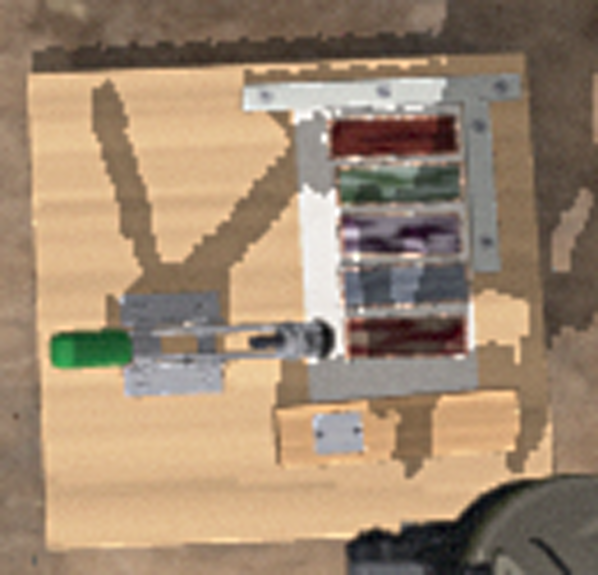

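View pics/side2.png

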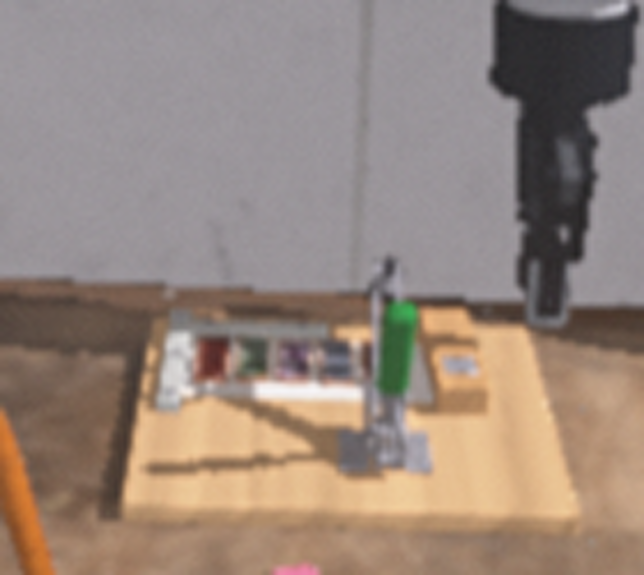

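The side view shows the fingers at px (547,290), clear of the batten on the robot's side. In the top view the arm hides only the board's near corner. I'll go down to pushing height.

```bash
python3 -m jog '[[128,12,0,-6,0,0,0],[128,11,0,0,0,0,0],[128,0,10,0,0,0,0],[128,0,0,0,0,0,0]]';  python3 -c "
from h import *
plan(-25,-100,18,(0,-1,0))"
```

```text
time: 2.95
ee_pos: [0.4489, 0.0604, 0.0209]
eef_rot: [1.171, 1.233, -1.17]
ft_force: [0.1, 0.0, -0.6]
opening: 0.5
t 2.95 jig [-80.3 -99.9  20.9] F jig [ 0.1  0.  -0.6] op 0.5
shift tool mm [ 2.9 55.3  0.1] turn [-0.    -0.    -0.001] tool axes in jig:
 [[ 0.001  1.    -0.   ]
 [ 0.    -0.    -1.   ]
 [-1.     0.001 -0.   ]]
```

```bash
python3 -m jog '[[128,2,4,0,0,0,0],[128,0,4,0,0,0,0],[128,0,4,0,0,0,0],[128,0,4,0,0,0,0],[128,0,4,0,0,0,0]]';python3 -m jog '[[128,0,4,0,0,0,0],[128,0,4,0,0,0,0],[128,0,4,0,0,0,0],[128,0,4,0,0,0,0],[128,0,4,0,0,0,0]]'; python3 - <<'E'
from h import *
from cell import bot
plan(-25,-100,18,(0,-1,0))
for n,b in(("top",(315,175,445,300)),("side",(260,130,400,255))):
    c=bot.read_camera(n);crop(c,*b,4.6,f"pics/{n}3.png")
E
```

```text
time: 3.58
ee_pos: [0.4679, 0.0613, 0.0186]
eef_rot: [1.17, 1.234, -1.17]
ft_force: [-0.9, 0.5, 0.7]
opening: 0.497
time: 4.2
ee_pos: [0.488, 0.0623, 0.0186]
eef_rot: [1.17, 1.234, -1.17]
ft_force: [-1.5, 0.6, 0.1]
opening: 0.501
t 4.2 jig [ -41.1 -100.    18.6] F jig [-1.5  0.7  0.1] op 0.5
shift tool mm [ 0.6 16.1 -0. ] turn [0. 0. 0.] tool axes in jig:
 [[-0.  1.  0.]
 [-0.  0. -1.]
 [-1. -0.  0.]]
```

View pics/top3.png

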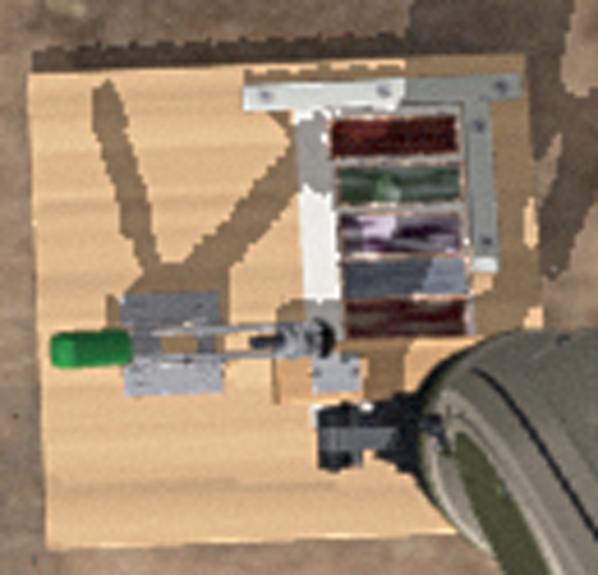

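View pics/side3.png

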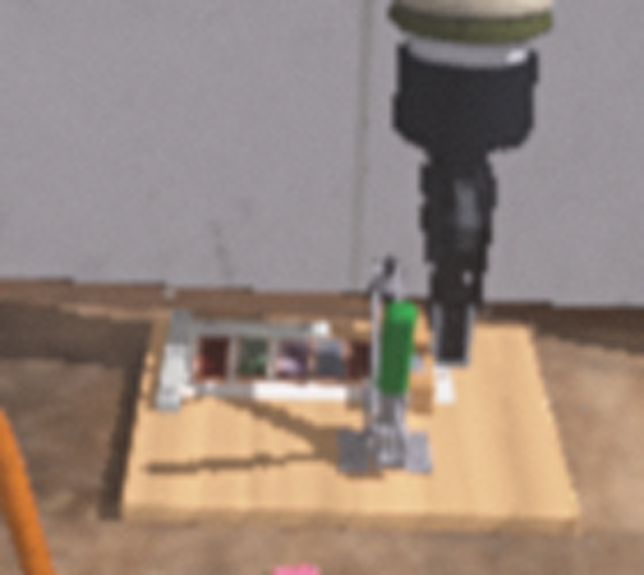

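The batten moves squarely, strip 5 (px 405,318) has just reached strip 4, and the hand stays clear of the bar's end (320,338). I'll push on.

```bash
python3 -m jog '[[128,0,3,0,0,0,0],[128,0,3,0,0,0,0],[128,0,2,0,0,0,0],[128,0,2,0,0,0,0]]';python3 -m jog '[[128,0,1.5,0,0,0,0],[128,0,1,0,0,0,0],[128,0,0,0,0,0,0]]'; python3 - <<'E'
from h import *
from cell import bot
plan(-25,-100,18,(0,-1,0))
for n,b in(("top",(365,175,445,260)),):
    c=bot.read_camera(n);crop(c,*b,7,f"pics/{n}4.png")
E
```

```text
time: 4.8
ee_pos: [0.4978, 0.0629, 0.0186]
eef_rot: [1.17, 1.234, -1.17]
ft_force: [-1.3, 0.5, 0.1]
opening: 0.495
time: 5.18
ee_pos: [0.5004, 0.063, 0.0186]
eef_rot: [1.17, 1.233, -1.17]
ft_force: [-0.2, -0.4, -0.2]
opening: 0.496
t 5.17 jig [ -28.7 -100.    18.6] F jig [-0.2 -0.4 -0.2] op 0.5
shift tool mm [ 0.6  3.7 -0. ] turn [ 0.  0. -0.] tool axes in jig:
 [[ 0.  1.  0.]
 [-0.  0. -1.]
 [-1.  0.  0.]]
```

View pics/top4.png

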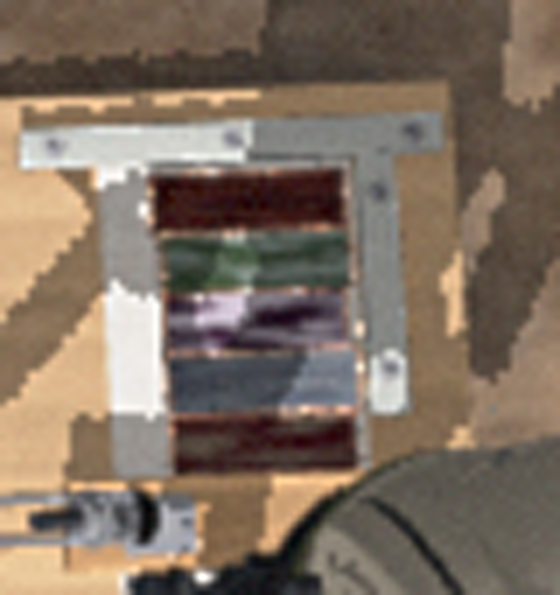

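```bash
for i in 1 2 3 4 ; do :; done; python3 -m jog '[[128,0,1,0,0,0,0],[128,0,0,0,0,0,0]]';python3 -m jog '[[128,0,1,0,0,0,0],[128,0,0,0,0,0,0]]'; python3 -m jog '[[128,0,1,0,0,0,0],[128,0,0,0,0,0,0]]'
```

```text
time: 5.48
ee_pos: [0.5013, 0.0631, 0.0186]
eef_rot: [1.17, 1.234, -1.17]
ft_force: [-1.4, -0.1, 0.7]
opening: 0.494
time: 5.72
ee_pos: [0.5024, 0.0631, 0.0186]
eef_rot: [1.17, 1.234, -1.17]
ft_force: [-1.5, -0.1, 1.3]
opening: 0.5
time: 5.98
ee_pos: [0.5034, 0.0632, 0.0186]
eef_rot: [1.17, 1.234, -1.17]
ft_force: [-0.4, -0.0, 0.7]
opening: 0.496
```

```bash
python3 -m jog '[[128,0,1,0,0,0,0],[128,0,0,0,0,0,0]]';python3 -m jog '[[128,0,1,0,0,0,0],[128,0,0,0,0,0,0]]'; python3 - <<'E'
from h import *
from cell import bot
plan(-25,-100,18,(0,-1,0))
for n,b in(("top",(365,175,445,260)),):
    c=bot.read_camera(n);crop(c,*b,7,f"pics/{n}5.png")
E
```

```text
time: 6.22
ee_pos: [0.504, 0.0632, 0.0185]
eef_rot: [1.17, 1.234, -1.171]
ft_force: [-3.3, -1.5, 1.9]
opening: 0.5
time: 6.48
ee_pos: [0.5041, 0.0632, 0.0183]
eef_rot: [1.169, 1.235, -1.172]
ft_force: [-6.9, 0.0, 6.0]
opening: 0.5
t 6.47 jig [ -25.  -100.    18.3] F jig [-6.9  0.4  6. ] op 0.5
shift tool mm [ 0.3 -0.  -0. ] turn [0.    0.001 0.002] tool axes in jig:
 [[-0.002  1.     0.   ]
 [-0.001  0.    -1.   ]
 [-1.    -0.002  0.001]]
```

View pics/top5.png

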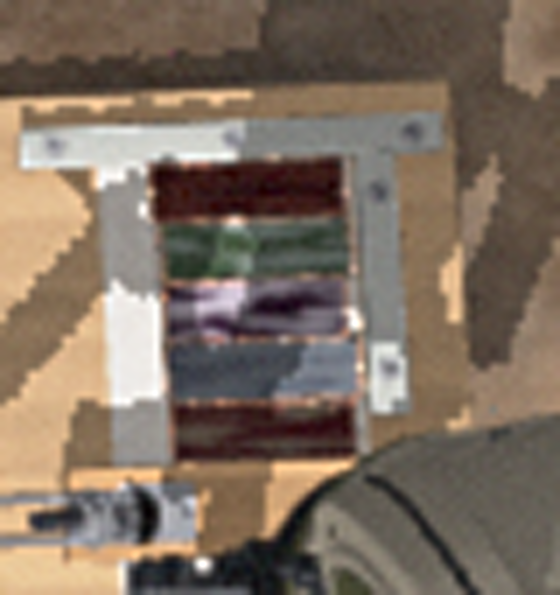

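The row is closed: the force climbed to 7 N and the tip stalled at jig x = -25, so the batten's centre is at about 0. I'll hold briefly, back off, rise, and check.

```bash
python3 -m jog '[[128,0,0,0,0,0,0],[128,0,-3,0,0,0,0],[128,0,-12,0,0,0,0],[128,0,-10,0,0,0,0],[128,-50,0,0,0,0,0]]';python3 -m jog '[[255,-60,0,0,0,0,0],[255,-60,0,0,0,0,0],[255,0,-20,0,0,0,0],[255,0,0,0,0,0,0]]'; python3 - <<'E'
from h import *
from cell import bot
plan(0,32,190,(0,-1,0))
for n,b in(("top",(315,175,445,300)),("side",(260,130,400,255))):
    c=bot.read_camera(n);crop(c,*b,4.6,f"pics/{n}6.png");np.savez(n+"6.npz",**c)
E
```

```text
time: 7.15
ee_pos: [0.4768, 0.0613, 0.0665]
eef_rot: [1.167, 1.238, -1.175]
ft_force: [2.6, -0.1, 0.4]
opening: 0.5
time: 7.65
ee_pos: [0.4595, 0.0606, 0.1889]
eef_rot: [1.17, 1.231, -1.17]
ft_force: [0.5, 0.7, 0.0]
opening: -0.001
t 7.65 jig [ -69.7 -100.3  188.9] F jig [0.6 0.7 0. ] op -0.0
shift tool mm [  -1.3   69.7 -132.3] turn [-0.     0.002 -0.001] tool axes in jig:
 [[ 0.001  1.    -0.   ]
 [-0.002 -0.    -1.   ]
 [-1.     0.001  0.002]]
```

View pics/top6.png

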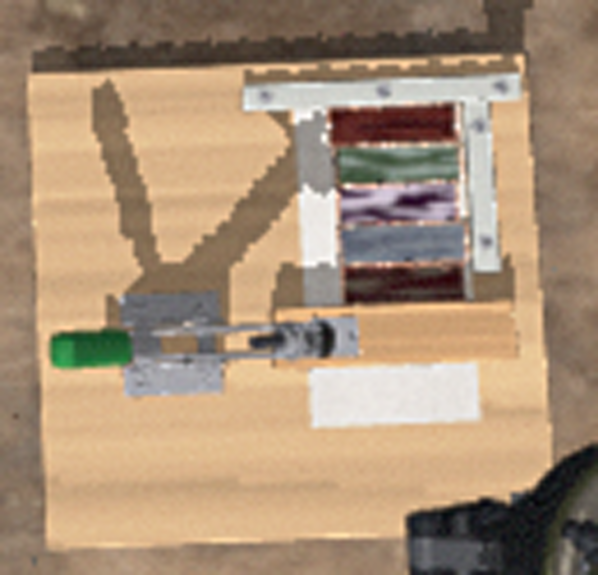

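View pics/side6.png

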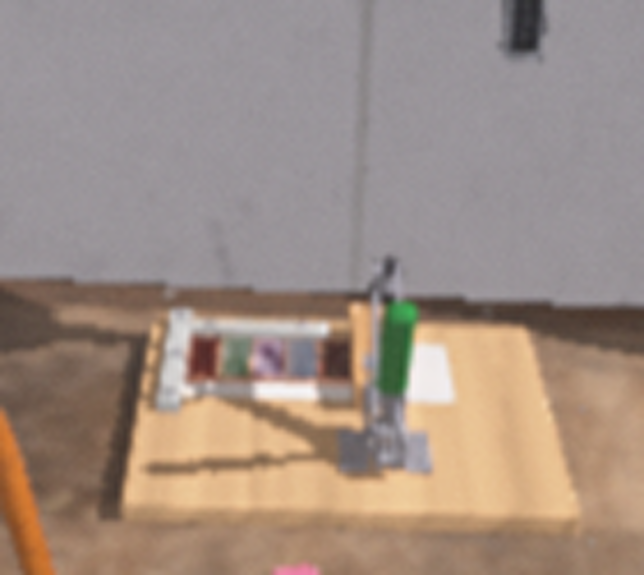

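The strips are closed up, from fence to batten (crop rows 105–300). The batten is square at (395,333), with its wear plate under the bar's end. Next is the lever: the fingers go down between bar and grip.

```bash
python3 -m jog '[[255,0,20,-35,0,0,0],[255,0,25,-50,0,0,0],[255,0,25,-47,0,0,0],[255,30,0,0,0,0,0],[255,0,0,0,0,0,0]]'; python3 - <<'E'
from h import *
from cell import bot
plan(0,32,98,(0,-1,0))
for n,b in(("top",(315,175,445,300)),("side",(260,130,400,255))):
    c=bot.read_camera(n);crop(c,*b,4.6,f"pics/{n}7.png")
E
```

```text
time: 8.38
ee_pos: [0.5219, 0.1961, 0.1556]
eef_rot: [1.166, 1.238, -1.174]
ft_force: [-0.1, -0.3, -0.2]
opening: -0.002
t 8.38 jig [ -0.2  31.8 155.6] F jig [-0.1 -0.3 -0.2] op -0.0
shift tool mm [57.6  0.5 -0.2] turn [0.001 0.001 0.006] tool axes in jig:
 [[-0.006  1.     0.001]
 [-0.001  0.001 -1.   ]
 [-1.    -0.006  0.001]]
```

View pics/side7.png

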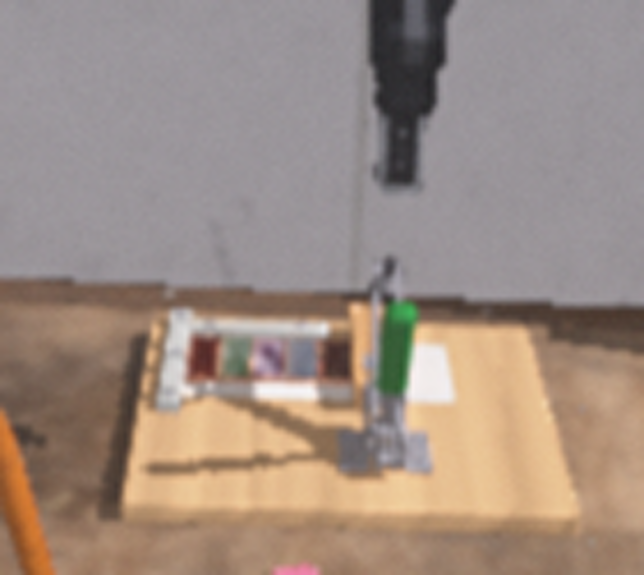

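View pics/top7.png

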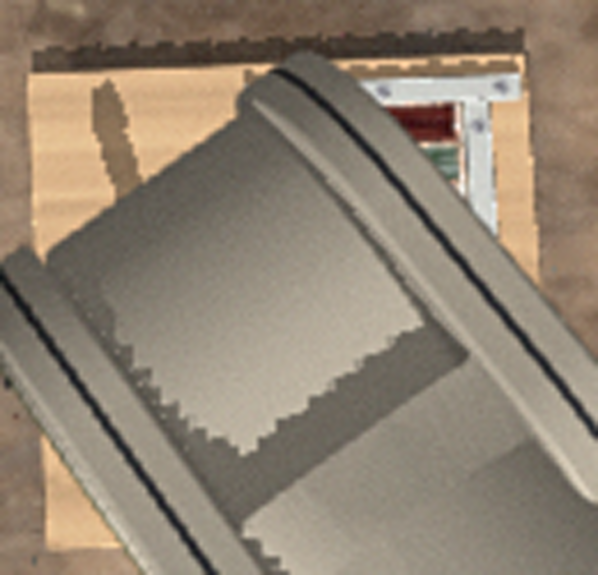

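The side view shows the fingers (400,160) straight above the grip (398,350). I'll lower in front of it, then push towards +y.

```bash
python3 -m jog '[[255,30,0,0,0,0,0],[255,25,0,0,0,0,0],[255,0,0,-4,0,0,0],[255,0,0,0,0,0,0]]';python3 -m jog '[[255,0,0,-4,0,0,0],[255,0,0,-4,0,0,0],[255,0,0,0,0,0,0]]'; python3 - <<'E'
from h import *
from cell import bot
plan(0,47.5,103,(0,-1,0))
for n,b in(("side",(260,130,400,255)),):
    c=bot.read_camera(n);crop(c,*b,4.6,f"pics/{n}8.png")
E
```

```text
time: 8.98
ee_pos: [0.5238, 0.2009, 0.1053]
eef_rot: [1.172, 1.233, -1.169]
ft_force: [0.7, 0.4, -0.4]
opening: -0.001
time: 9.35
ee_pos: [0.5226, 0.2089, 0.1039]
eef_rot: [1.17, 1.234, -1.169]
ft_force: [0.0, -0.4, 0.9]
opening: 0.0
t 9.35 jig [  1.2  44.5 103.9] F jig [-0.  -0.4  0.9] op 0.0
shift tool mm [ 0.9 -1.2 -3. ] turn [ 0.001 -0.    -0.   ] tool axes in jig:
 [[ 0.     1.     0.001]
 [ 0.     0.001 -1.   ]
 [-1.     0.    -0.   ]]
```

View pics/side8.png

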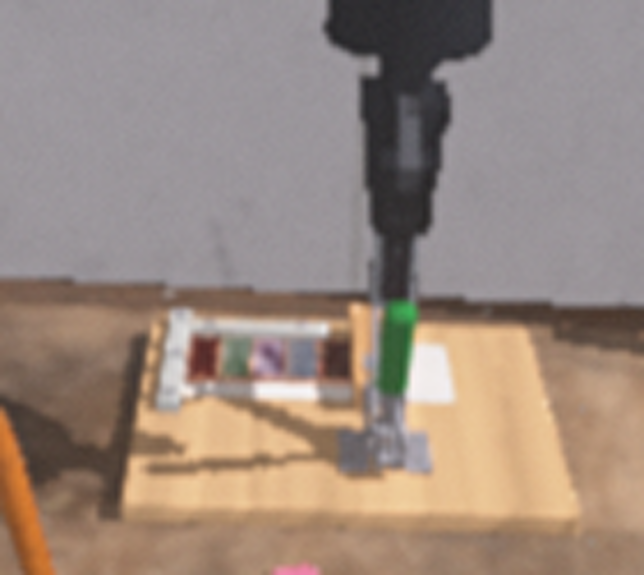

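The fingers are behind the grip (398,340), with the lever not yet moved.

```bash
for k in 1; do :; done; python3 -m jog '[[255,1,0,-4,0,0,0],[255,0,0,-4,0,0,0]]';python3 -m jog '[[255,0,0,-4,0,0,0],[255,0,0,-4,0,0,0]]';python3 -m jog '[[255,0,0,-4,0,0,0],[255,0,0,0,0,0,0]]'; python3 - <<'E'
from h import *
from cell import bot
plan(0,57.5,103,(0,-1,0))
for n,b in(("side",(260,130,400,255)),):
    c=bot.read_camera(n);crop(c,*b,4.6,f"pics/{n}9.png")
E
```

```text
time: 9.65
ee_pos: [0.5221, 0.2165, 0.1024]
eef_rot: [1.17, 1.234, -1.171]
ft_force: [0.1, -0.7, 0.9]
opening: 0.001
time: 9.9
ee_pos: [0.5217, 0.2245, 0.1026]
eef_rot: [1.17, 1.234, -1.17]
ft_force: [-0.8, -2.4, -0.1]
opening: -0.001
time: 10.15
ee_pos: [0.5216, 0.2289, 0.1028]
eef_rot: [1.17, 1.234, -1.169]
ft_force: [0.2, -0.9, 0.9]
opening: 0.001
t 10.15 jig [  1.2  64.6 102.8] F jig [ 0.1 -0.9  0.9] op 0.0
shift tool mm [-0.2 -1.2  7.1] turn [ 0.001 -0.    -0.   ] tool axes in jig:
 [[ 0.     1.     0.001]
 [ 0.     0.001 -1.   ]
 [-1.     0.    -0.   ]]
```

View pics/side9.png

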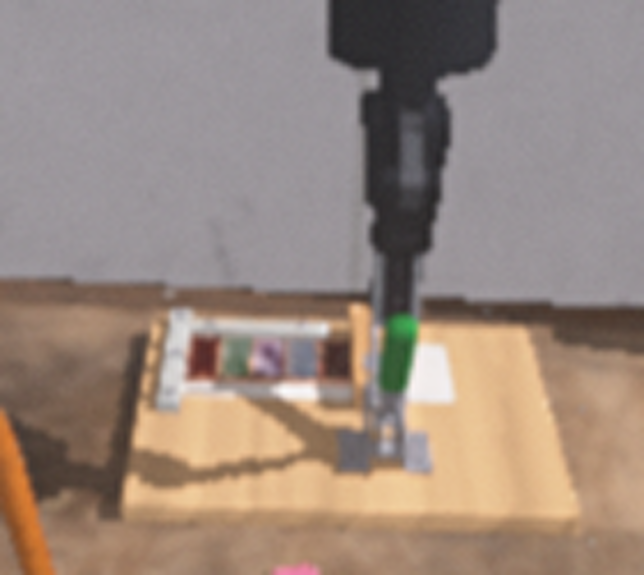

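The grip (398,350) tips over. I'll follow its arc with the tip.

```bash
python3 -m jog '[[255,0,0,-4,0,0,0],[255,1,0,-4,0,0,0],[255,1,0,-3,0,0,0]]';python3 -m jog '[[255,2,0,-3,0,0,0],[255,2,0,-3,0,0,0],[255,3,0,-2,0,0,0]]'; python3 - <<'E'
from h import *
from cell import bot
plan(0,89,86,(0,-1,0))
for n,b in(("side",(260,130,400,255)),):
    c=bot.read_camera(n);crop(c,*b,4.6,f"pics/{n}10.png")
E
```

```text
time: 10.58
ee_pos: [0.5211, 0.2402, 0.1011]
eef_rot: [1.171, 1.234, -1.169]
ft_force: [-0.6, -0.7, 3.5]
opening: 0.001
time: 10.95
ee_pos: [0.5205, 0.2475, 0.0932]
eef_rot: [1.17, 1.234, -1.17]
ft_force: [-0.8, 0.2, 0.3]
opening: 0.002
t 10.95 jig [ 1.  83.2 93.2] F jig [-0.8  0.2  0.3] op 0.0
shift tool mm [ 7.2 -1.  -5.8] turn [0. 0. 0.] tool axes in jig:
 [[-0.  1.  0.]
 [-0.  0. -1.]
 [-1. -0.  0.]]
```

View pics/side10.png

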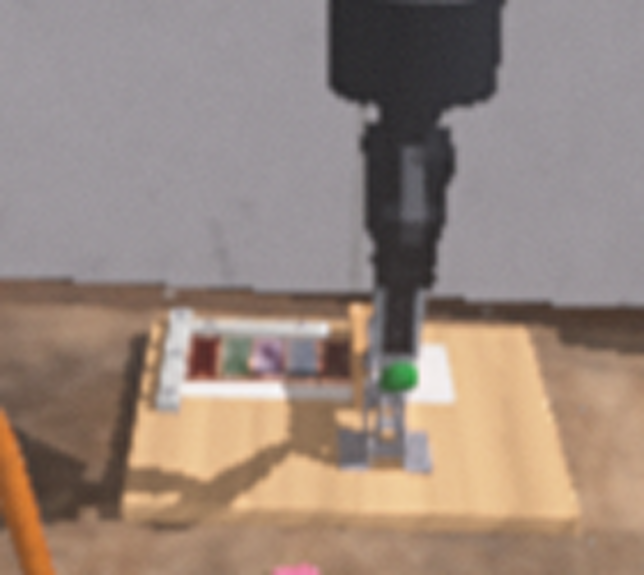

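```bash
python3 -m jog '[[255,3,0,-2,0,0,0],[255,3,0,-2,0,0,0],[255,3,0,-2,0,0,0]]';python3 -m jog '[[255,3,0,-1,0,0,0],[255,3,0,-1,0,0,0],[255,3,0,-1,0,0,0]]';python3 -m jog '[[255,3,0,-1,0,0,0],[255,3,0,0,0,0,0],[255,0,0,0,0,0,0]]'; python3 - <<'E'
from h import *
from cell import bot
plan(0,93,62,(0,-1,0))
for n,b in(("side",(260,130,400,255)),):
    c=bot.read_camera(n);crop(c,*b,4.6,f"pics/{n}11.png")
E
```

```text
time: 11.38
ee_pos: [0.5202, 0.2531, 0.0843]
eef_rot: [1.17, 1.233, -1.171]
ft_force: [0.4, -1.8, 1.6]
opening: -0.002
time: 11.75
ee_pos: [0.5201, 0.2564, 0.0754]
eef_rot: [1.17, 1.234, -1.17]
ft_force: [-0.4, -0.4, 0.7]
opening: -0.003
time: 12.12
ee_pos: [0.5198, 0.2573, 0.0693]
eef_rot: [1.17, 1.234, -1.171]
ft_force: [-0.5, 0.2, -0.2]
opening: -0.003
t 12.12 jig [ 0.9 93.  69.3] F jig [-0.5  0.2 -0.2] op -0.0
shift tool mm [ 7.3 -0.9 -0. ] turn [0. 0. 0.] tool axes in jig:
 [[-0.  1.  0.]
 [-0.  0. -1.]
 [-1. -0.  0.]]
```

View pics/side11.png

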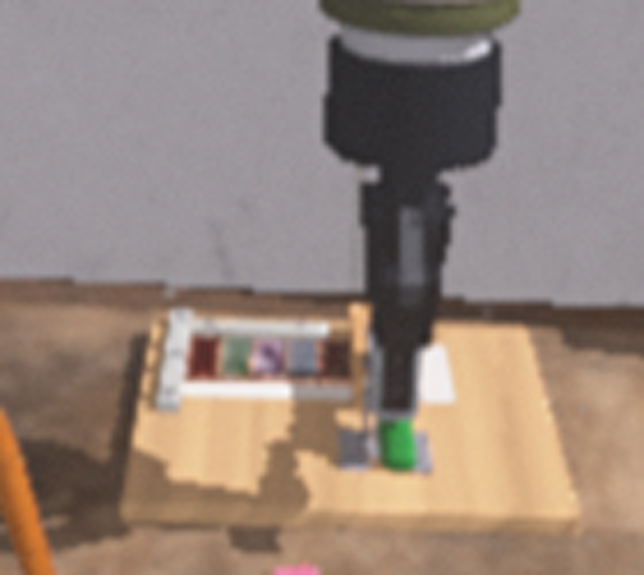

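```bash
python3 -m jog '[[255,2,0,0,0,0,0],[255,0,0,0,0,0,0]]';python3 -m jog '[[255,2,0,0,0,0,0],[255,0,0,0,0,0,0]]';python3 -m jog '[[255,2,0,0,0,0,0],[255,0,0,0,0,0,0]]';python3 -m jog '[[255,2,0,0,0,0,0],[255,0,0,0,0,0,0]]'
```

```text
time: 12.42
ee_pos: [0.52, 0.2573, 0.0675]
eef_rot: [1.17, 1.234, -1.17]
ft_force: [-0.7, -0.0, 0.1]
opening: 0.001
time: 12.68
ee_pos: [0.5199, 0.2572, 0.0654]
eef_rot: [1.17, 1.234, -1.171]
ft_force: [0.2, 0.0, -1.0]
opening: -0.003
time: 12.92
ee_pos: [0.5199, 0.2572, 0.0634]
eef_rot: [1.17, 1.234, -1.171]
ft_force: [-0.9, -0.4, 0.0]
opening: 0.001
time: 13.18
ee_pos: [0.5202, 0.2576, 0.0622]
eef_rot: [1.17, 1.233, -1.17]
ft_force: [-1.4, -1.4, 7.4]
opening: -0.002
```

Free until z ≈ 63 mm, then a hard stop at 7 N: that is where the locked lever should be. One firm press, then I'll retreat and look.

```bash
python3 -m jog '[[255,1,0,0,0,0,0],[255,0,0,0,0,0,0]]';python3 -m jog '[[255,-20,0,0,0,0,0],[255,-60,0,0,0,0,0],[255,-40,-40,0,0,0,0],[255,0,-60,20,0,0,0],[255,0,-30,60,0,0,0]]';python3 -m jog '[[255,0,0,60,0,0,0],[255,0,0,60,0,0,0],[255,0,0,60,0,0,0],[255,0,0,0,0,0,0]]'; python3 - <<'E'
from h import *
from cell import bot
for n,b in(("top",(315,175,445,300)),("side",(260,130,400,255))):
    c=bot.read_camera(n);crop(c,*b,4.6,f"pics/{n}12.png");cv2.imwrite(f"pics/{n}12full.png",c["frame"]);np.savez(n+"12.npz",**c)
    d=c["depth"]
    if n=="top":
        for p in[(65,350),(90,350),(115,350),(250,345),(310,340)]:
            u,v=uv(*p);iu,iv=int(round(u)),int(round(v));o,dd=ray(c,u,v);q=o+dd*float(d[iv,iu]);print(p,tj(q).round(1))
E
```

```text
time: 13.42
ee_pos: [0.5203, 0.2577, 0.0617]
eef_rot: [1.171, 1.233, -1.169]
ft_force: [-3.8, -1.7, 10.9]
opening: -0.001
time: 14.05
ee_pos: [0.3946, 0.1768, 0.1813]
eef_rot: [1.167, 1.235, -1.165]
ft_force: [1.1, -1.3, 0.9]
opening: -0.001
time: 14.55
ee_pos: [0.4064, -0.0085, 0.1813]
eef_rot: [1.175, 1.23, -1.175]
ft_force: [-0.1, 1.3, -0.0]
opening: -0.005
(65, 350) [-0.5 69.7 62.3]
(90, 350) [-0.9 58.5 57.6]
(115, 350) [-1.3 47.7 62. ]
(250, 345) [ -1.9 -17.1  12.8]
(310, 340) [ -0.6 -42.7  29.3]
```

View pics/top12.png

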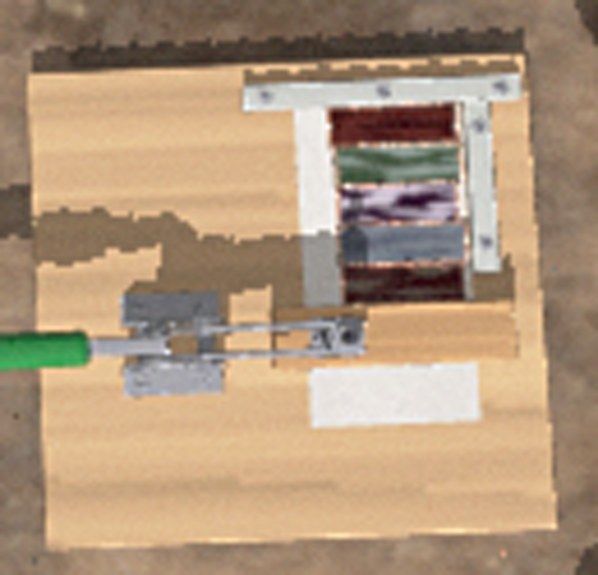

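View pics/side12.png

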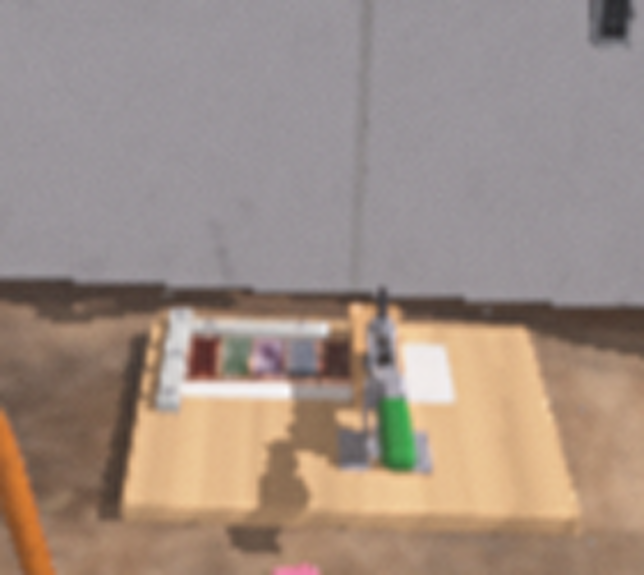

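Lever and bar look level, the pad is on the plate (345,338) and the row is closed. One numeric check before hand-in.

```bash
python3 - <<'E'
from h import *
c=np.load("top12.npz");d=c["depth"]
for u in range(306,336,3):
    o,dd=ray(c,u,251);print(u,c["frame"][251,u],tj(o+dd*float(d[251,u])).round(1))
P=[tj(atz(c,*uv(*p),.03)) for p in[(272,309),(518,302),(275,368),(518,358)]]
print(np.round(P,1),np.mean(P,0).round(1))
a=np.load("top0.npz");g=cv2.absdiff(a["frame"],c["frame"]).max(2);g[170:300,310:445]=0
print(np.argwhere(g>60)[:,::-1][:, :].min(0) if (g>60).any() else None,(g[:, :310]>60).sum(),(g[:300,445:]>60).sum())
E
```

```text
306 [ 77 144  56] [  0.7 115.7  60.1]
309 [ 78 145  60] [  0.5 109.6  61.7]
312 [ 77 145  56] [  0.2 103.5  63.6]
315 [ 83 146  55] [-0.  97.5 57.6]
318 [ 85 152  66] [-0.3 91.4 60.9]
321 [ 83 152  61] [-0.5 85.3 61.5]
324 [ 85 152  61] [-0.7 79.2 60.4]
327 [ 82 151  60] [-0.9 73.2 61.8]
330 [ 87 160  63] [-1.2 67.1 63. ]
333 [ 73 131  50] [-1.4 61.1 63.9]
[[  14.1  -26.1   30. ]
 [  13.  -138.2   30. ]
 [ -12.6  -26.    30. ]
 [ -12.3 -136.5   30. ]] [  0.6 -81.7  30. ]
[305  99] 38 15
```

View pics/top12full.png

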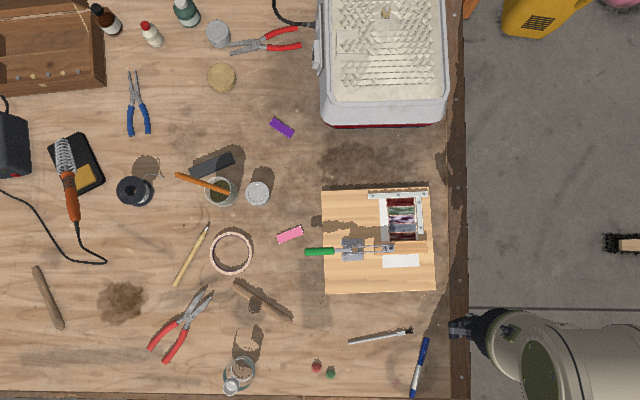

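The grip is level to within a few mm of depth noise, at 60–64 mm over its length. Its tip is at jig y ≈ 119, as expected when locked. The batten's centre is at about (+0.6, -82) mm and it is square. The foil roll, burnisher and tin have not moved.

```bash
python3 -c "
from cell import bot
print(bot.hand_in())"
```

```text
the job is handed in; nothing more can be done
None
```

I pushed the batten home with the half-open fingertips until the row of strips was tight against the far fence. Then I pushed the green lever over and down onto its stop with the shut fingers. The job was handed in after about 15 s of the 48 s allowed, and no verdict was reported.

- **Row and batten:** the push stalled at 7 N. In the last top view the five strips lie closed up, with the batten's centre at about jig (+0.6, -82) mm and square by eye. The corner readings scatter by about 1 mm, and the jig pose itself is only good to 1–2 mm.
- **Clamp:** the lever went free and then hit a hard stop at 62–63 mm, which I pressed to 11 N. It stayed there after release, with the grip level at 60–64 mm (expected 64). The bar is down and the pad is on the wear plate.
- **Not measured directly:** I inferred the pad force and the exact joint angle from the level lever and the stop.
- **Surroundings:** the foil roll, burnisher, tin and the pink and purple look-alikes look unmoved in the last top view. No check failed or disagreed.

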